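# Stand the toppled carton up and push it home on the laundry counter

## Robot

A 6-joint arm with a two-finger parallel gripper is mounted at the origin on the work surface. World frame = base frame: x ahead of the robot, y to its left, z up, the work surface at z = 0. Lengths are in mm, angles in rad, forces in N, time in s.
With the tool pointing down it reaches from about 350 to 875 mm from the base axis. Payload 4.2 kg.
Tool frame: the origin (TCP) lies between the finger pads; the fingertips stand 25 mm ahead of it and the grasp point (between the pads) lies 6 mm ahead of it; z points along the fingers, y is the line along which they close (so a half turn about z gives the same grasp; the last joint's range is limited). The gripper opens to 85 mm and grips with 20 to 120 N. Pads are 22 mm wide; open, the fingers measure 114 mm over their backs; the gripper's body (76 mm by 85 mm) begins 54 mm behind the grasp point. The pads swing forward as they close: fully open they stand 13 mm farther back than shut.
Start: joints at [-0.846, 0.385, 0.008, 0, -1.194, -0.259], TCP at [280.722, -558.385, 256.312] pointing down, gripper open.
Joint ranges: [-3.14, 3.14], [-1.21, 2.06], [-1.07, 1.41], [-3.16, 2.05], [-2.99, -0.16], [-3.1, 3.1]. Speed limits (rad/s): [2.79, 2.79, 3.14, 3.14, 3.14, 3.14].

## Interface

Orientations are given as a unit quaternion [x, y, z, w].
In Python, from bench import read_state, get_image, job_done gives the robot as it stands.
- The arm moves only by the tool play_rows, never from a script. Its argument "series" is a list of rows, each a list of 6 numbers: the shift along the world's x, y, z in mm, then the turn, a rotation vector about the world's x, y, z in units of 6 degrees (1.0 is 6 degrees). A call has 1 to 20 rows; each row shifts and turns the commanded pose from where the row before left it; what a row does not reach is not made up. A row lasts 1/12 s, in which the tool goes at most 41.7 mm and 7.16 degrees, less where a joint would pass 70% of its speed; a pose out of reach is approached as far as the arm can. A call is refused whole if a number of a shift passes 41.7 or a number of a turn 1, either way. A call with a gripper value outside its range is refused whole. "gripper" is the opening, from 0 (shut) to 1 (fully open), set as the call begins (left out, the last holds). The fingers move at their own pace and stop on an object; the grip force is fixed at half the most. Time passes only in rows, so rows that do not move let the fingers close. It gives the time, the measured TCP pose, the force, the opening and the grip force at its end, in the units of the state.
- read_state(): the state, without advancing time (a new reading comes with each control period).
- get_image(name): name is "side" or "top"; returns a dict with "image" (420x560x3 uint8, red, green, blue), "fx", "fy", "cx", "cy" (pixels), "eye" and "rotation" of the camera in the world. Camera axes: x right, y down, z forward; pixel columns grow to the right and rows downward; lengths in mm; the calibration is good to about 2 mm. A picture is of the moment at which its call begins. There is no depth.
- job_done(): hands the job in; it is judged then, once.
The state is a dict: "clock": time; "joints": joint angles; "joint_vel": joint speeds; "joint_efforts": joint torques, N m; "position": TCP position; "ee_rot": TCP orientation; "contact_force": force on the tool from outside, world axes, zero at the start; "wrist_torque": the same for the moment, N m; "gripper_width": finger opening in mm; "grasp_force": force on a finger pad.
Only numpy, scipy, OpenCV 4.12 (cv2) and the standard library are available. Lean on these libraries where they do the work, as an engineer would, in place of code of your own. Each camera call takes 0.05 s, during which the arm holds its last target. There are 200 camera calls.

## Task

The tall green carton on the laundry counter has toppled back and leans on the low white shelf step. Without picking it up, push it upright onto its base again and push it home, so that it stands with its back flush against the front of the step, as the orange carton does. Leave everything else where it stands.

Things in the scene. Friction and masses are not known exactly. Their poses are not given: they have to be found in the camera images.
- carton: Closed green carton, white and blue label on its front: rigid box 76 mm deep (x), 120 mm wide (y), 200 mm tall (z), 0.3 to 0.65 kg, evenly spread, loose. Origin: centre of its underside; x points out of its back, z out of its top. It starts tilted back 34 degrees, its back on the step's upper front edge. Below 21 degrees it settles upright by itself; far past upright it falls on its front.
- carton_back (a point): Middle of the carton's lower back edge (38 mm along the carton's x from its origin). At the start this edge stands on the counter, parallel to the step and about 60 mm in front of it. Once standing, the carton slides if pushed within about 30 mm of the counter; pushed higher it tips back again.
- carton_top (a point): Middle of the carton's upper back edge, 200 mm above its lower back edge along the carton's z. At the start it overhangs the top of the step, about 50 mm behind the front face and 166 mm above the counter, with free space behind and below it.
- riser: Low white shelf step with grey lines, a solid block 160 mm deep, 440 mm long, 90 mm high, fixed. Origin: middle of the lower edge of its front face, on the counter; x points from the front face into the block (to the robot's left, give or take 0.35 rad), y along the front face (towards the robot), z up. Front face at x = 0, top at z = 0.09.
- orange_carton: Bystander: loose orange carton 60 mm deep, 80 mm wide, 150 mm tall, standing in front of one end of the step, its centre about 35 mm before the front face and about 170 mm to one side of the step's middle. Origin: centre of its underside.
- blue_bottle: Bystander: loose blue bottle with black cap, 60 mm across, 165 mm tall, standing in front of the other end of the step. Origin: centre of its underside.
- pod_jar: Bystander: loose white jar with orange cap, 70 mm across, 85 mm tall, standing on top of the step near one end. Origin: centre of its underside.
- cup: Bystander: loose blue measuring cup, 64 mm across, 60 mm tall, standing on top of the step near the other end. Origin: centre of its underside.
- brush: Bystander: flat brush with a wooden handle, 200 mm long, 42 mm wide, 20 mm thick, lying on the counter at the robot's far right. Origin: middle of its length, underside; x points along it to the bristles.
- tin: Bystander: loose steel tin with a paper label, 60 mm across, 90 mm tall, on the counter behind the step, at the robot's left. Origin: centre of its underside.

How it is judged:
By the outcome, as a careful person would: the job done as asked, in the order asked, and still so for the second after the job is handed in, with the robot touching nothing.
It also fails if it takes over 54 s, if anything falls off the work surface, if the arm or the gripper's body presses on something with over 40 N, if the wrist force passes 120 N, or if a joint passes its speed limit or range.

## Working session

There is one attempt and no reset: what is moved stays moved. The work goes in short steps, Python scripts to look and compute and a tool call to move; the robot and the scene stay as the last step left them, time stands still between calls to the robot, and variables do not carry over. Pictures are saved under pics/ and viewed, at most 10 in all, crops included, and the job is handed in when it is done.

Besides the shell and the picture viewer there is one more tool, called after "Emit:" as name(argument=value, ...) on one line, values as JSON. play_rows: Moves the arm, as the interface text tells. Its arguments: {"type":"object","properties":{"series":{"type":"array","items":{"type":"array","items":{"type":"number"}}},"gripper":{"type":"number"}},"required":["series"]}

```bash
mkdir -p pics; ls; python3 - <<'E'
from bench import *
import cv2,numpy as np
for n in("side","top"):
    d=get_image(n);cv2.imwrite(f"pics/{n}0.png",d["image"][:,:,::-1])
    print(n,d["fx"],d["fy"],d["cx"],d["cy"],np.round(d["eye"],1),np.round(d["rotation"],3).tolist())
print(read_state())
E
```

```text
pics
side 421.2648588603268 421.2648588603268 280.92682682728656 210.63175502994187 [1105.8 -484.7 1068.3] [0.872, 0.374, -0.128, -0.289]
top 506.06140314170864 506.06140314170864 276.33448998093985 215.62423659283039 [ 345.1    1.9 1587.8] [0.713, -0.697, 0.05, -0.051]
{'clock': 0.1, 'joints': array([-8.46381245e-01,  3.85464663e-01,  6.76586021e-03, -4.60166852e-04,
       -1.19400637e+00, -2.58585014e-01]), 'joint_vel': array([ 0.00104101, -0.00307451,  0.00234316,  0.00229912, -0.001482  ,
       -0.00050602]), 'joint_efforts': array([-2.03210866e-04, -3.93320346e+01,  1.88930297e+01,  4.19784173e+00,
       -2.52263155e-03, -2.92749419e-06]), 'position': array([ 280.52738657, -557.97200035,  255.33756678]), 'ee_rot': array([-2.30732141e-01,  9.73016815e-01,  9.42376815e-04, -2.61892719e-04]), 'contact_force': array([-0.36175976,  0.62474714, -1.63331449]), 'wrist_torque': array([ 0.00023189, -0.0178847 ,  0.02972813]), 'grasp_force': 0.0, 'gripper_width': 85.40851386477456}
```

View pics/side0.png

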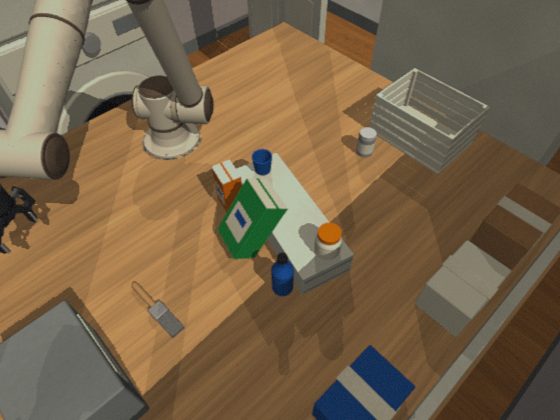

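View pics/top0.png

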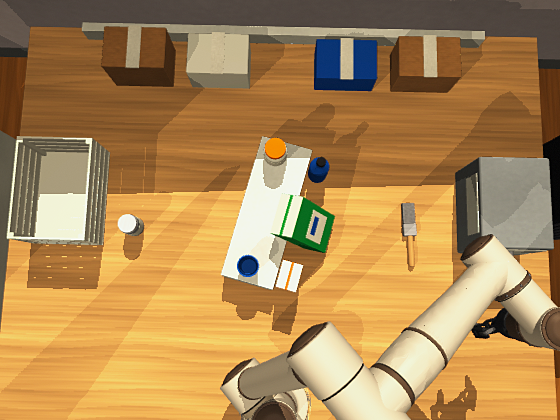

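The side view shows the green carton at (250,225), with orange (228,185) behind it, the bottle (283,275), cup (262,160) and jar (328,240). In the top view the riser corners are near (262,137), (312,152), (272,290) and (222,275), and the carton is near (305,222). Zoomed crops next.

```bash
python3 - <<'E'
import cv2,numpy as np
a=cv2.imread("pics/side0.png")[140:300,190:360];b=cv2.imread("pics/top0.png")[125:305,210:350]
a=cv2.resize(a,None,fx=3.5,fy=3.5,interpolation=2)[:600];b=cv2.resize(b,None,fx=3.3,fy=3.3,interpolation=2)
cv2.imwrite("pics/a.png",a);cv2.imwrite("pics/b.png",b)
E
```

```text
(no output)
```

View pics/a.png

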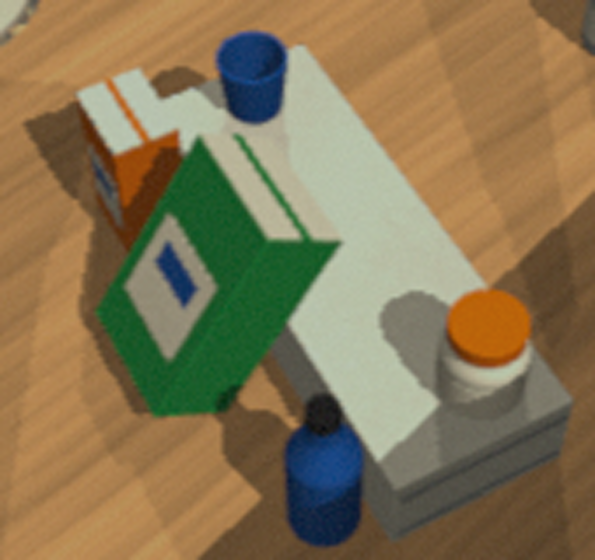

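View pics/b.png

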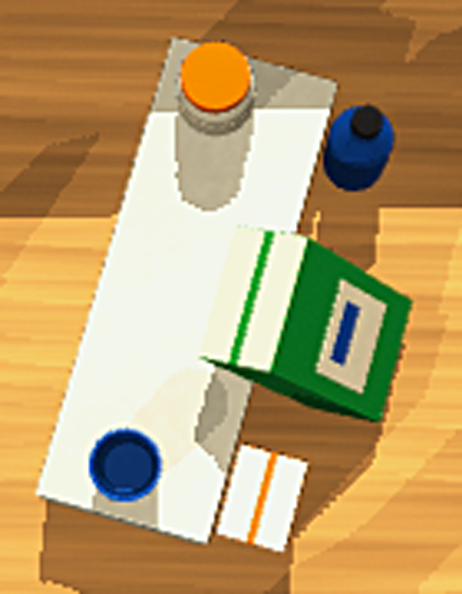

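The crops give riser corners (top crop) at A(173,38), B(338,82), C(208,545), D(38,495). The carton's top face is at (238,226), (308,236), (274,372), (202,357). I'll cast rays for these and triangulate.

```bash
cat > h.py <<'E'
import numpy as np,cv2
from scipy.spatial.transform import Rotation as R
from bench import *
K={n:get_image(n) for n in("side","top")}
OFF={"side":(3.5,190,140),"top":(3.3,210,125)}
def ray(n,p,crop=True):
    d=K[n]
    if crop: s,u,v=OFF[n]; p=((p[0]+.5)/s-.5+u,(p[1]+.5)/s-.5+v)
    r=np.array([(p[0]-d["cx"])/d["fx"],(p[1]-d["cy"])/d["fy"],1.])
    q=np.array(d["rotation"]); M=R.from_quat(q).as_matrix() if q.size==4 else q
    return np.array(d["eye"]),M@r
def plane(n,p,z,crop=True):
    e,r=ray(n,p,crop); return e+r*(z-e[2])/r[2]
def tri(ps,pt,crop=True):
    e,r=ray("side",ps,crop);f,s=ray("top",pt,crop)
    t=np.linalg.lstsq(np.stack([r,-s],1),f-e,rcond=None)[0]
    a,b=e+t[0]*r,f+t[1]*s
    return (a+b)/2,np.linalg.norm(a-b)
E
python3 - <<'E'
from h import *
np.set_printoptions(precision=1,suppress=True)
C=[plane("top",p,90) for p in[(173,38),(338,82),(208,545),(38,495)]]
print("riser",*C); print([np.linalg.norm(C[i]-C[i-1]) for i in range(4)])
print("side riser",plane("side",(570,402),90),plane("side",(303,45),90),plane("side",(397,540),0))
o=(C[1]+C[2])/2;y=(C[2]-C[1]+C[3]-C[0]);y/=np.linalg.norm(y);x=np.cross(y,[0,0,1]);o[2]=0
print("o",o,"x",x,"y",y,"yaw",np.arctan2(x[1],x[0]))
P={"tbf":((342,242),(238,226)),"tff":((268,240),(308,236)),"tfn":((205,135),(274,372)),"bff":((152,415),(410,298)),"bfn":((97,312),(380,420)),"tbn":((240,135),(202,357)),
"oFF":((112,148),(307,460)),"oBF":((180,130),(245,447)),"oFN":((77,92),(285,552))}
for k,(a,b) in P.items():
    p,e=tri(a,b); d=p-o; print(k,p,"gap",round(e,1),"riser frame",np.array([d@x,d@y,p[2]]))
p=plane("side",(222,412),0);print("bbf",p,(p-o)@x,(p-o)@y)
E
```

```text
riser [807.1  55.7  90. ] [768.6 -97.8  90. ] [342.8  12.1  90. ] [383.4 164.6  90. ]
[np.float64(437.5326269426684), np.float64(158.2830424346991), np.float64(439.81057698108486), np.float64(157.83091390689643)]
side riser [807.6  52.2  90. ] [385.8 165.1  90. ] [769.  -92.9   0. ]
o [555.7 -42.8   0. ] x [ 0.2  1.  -0. ] y [-1.   0.2  0. ] yaw 1.3187384041256909
tbf [616.7  -7.8 166.1] gap 0.1 riser frame [ 49.2 -50.3 166.1]
tff [601.1 -67.1 208. ] gap 1.6 riser frame [-12.2 -50.  208. ]
tfn [488.4 -37.  206.9] gap 7.4 riser frame [-11.1  66.6 206.9]
bff [ 573.5 -172.6   47. ] gap 5.1 riser frame [-121.2  -49.6   47. ]
bfn [ 460.8 -143.7   43.5] gap 0.4 riser frame [-121.3   66.7   43.5]
tbn [494.5  11.3 177.7] gap 22.0 riser frame [ 37.1  72.7 177.7]
oFF [415.8 -72.  159.9] gap 2.5 riser frame [-63.2 128.2 159.9]
oBF [428.3 -16.2 147.6] gap 4.6 riser frame [ -6.  130.  147.6]
oFN [339.1 -52.9 152.1] gap 2.3 riser frame [-63.8 207.2 152.1]
bbf [ 585.9 -116.2    0. ] -63.52932651594512 -47.49281477184491
```

Both views agree within a few mm: riser origin (556,−43), yaw 1.319, carton tilted 34° with its centre at y_r≈+8, lower back edge ≈62 mm before the step. Now I'll go over and behind the carton with the fingers shut.

Emit:
play_rows(series=[[14.5, 30.2, 10, 0, 0, 0.41], [14.5, 30.2, 10, 0, 0, 0.41], [14.5, 30.2, 10, 0, 0, 0.41], [14.5, 30.2, 10, 0, 0, 0.41], [14.5, 30.2, 5, 0, 0, 0.41], [14.5, 30.2, 0, 0, 0, 0.41], [14.5, 30.2, 0, 0, 0, 0.41], [14.5, 30.2, 0, 0, 0, 0.41], [14.5, 30.2, 0, 0, 0, 0.41], [14.5, 30.2, 0, 0, 0, 0.41], [14.5, 30.2, 0, 0, 0, 0.41], [14.5, 30.2, 0, 0, 0, 0.41], [14.5, 30.2, 0, 0, 0, 0.41], [14.5, 30.2, 0, 0, 0, 0.41], [14.5, 30.2, 0, 0, 0, 0.41], [14.5, 30.2, 0, 0, 0, 0.41], [14.5, 30.2, 0, 0, 0, 0.41], [14.5, 30.2, 0, 0, 0, 0.41], [14.5, 30.2, 0, 0, 0, 0.41], [14.5, 30.2, 0, 0, 0, 0.41]], gripper=0)

```text
clock: 1.87
position: [571.0, 47.3, 301.2]
ee_rot: [-0.616, 0.788, 0.0, -0.0]
contact_force: [0.4, -0.5, -0.1]
gripper_width: -0.1
grasp_force: 0.0
```

```bash
cat >> h.py <<'E'
O=np.array([555.7,-42.8,0]);X=np.array([.2493,.9684,0]);Y=np.array([-.9684,.2493,0])
def fr(p): d=np.array(p)-O; return np.round([d@X,d@Y,p[2]],1)
def st():
    s=read_state(); r=R.from_quat(s["ee_rot"]).as_matrix()
    f=s["contact_force"]
    print("t",round(s["clock"],2),"pos",np.round(s["position"],1),"riser",fr(s["position"]),"tip",fr(s["position"]+25*r[:,2]),"tooly.Y",np.round([r[:,1]@X,r[:,1]@Y,r[:,1]@[0,0,1]],3),"z",np.round([r[:,2]@X,r[:,2]@Y,r[2,2]],2),"F",np.round([f@X,f@Y,f[2]],1),"j",np.round(s["joints"],2),"w",round(s["gripper_width"],1))
E
python3 -c "
from h import *
st()"
```

```text
t 1.97 pos [572.2  49.3 300.2] riser [ 93.3   6.9 300.2] tip [ 93.3   6.9 275.2] tooly.Y [-0.011  1.     0.001] z [ 0.  0. -1.] F [-0.5  0.1 -0.4] j [ 0.37  0.27 -0.05 -0.   -1.25 -0.61] w -0.0
```

Emit:
play_rows(series=[[0, 0, -25, 0, 0, 0], [0, 0, -25, 0, 0, 0], [0, 0, -25, 0, 0, 0], [0, 0, -25, 0, 0, 0], [0, 0, -25, 0, 0, 0], [0, 0, 0, 0, 0, 0], [-2.5, -9.7, 0, 0, 0, 0], [-2.5, -9.7, 0, 0, 0, 0], [-1.2, -4.8, 0, 0, 0, 0], [-1.0, -3.9, 0, 0, 0, 0], [-1.0, -3.9, 0, 0, 0, 0], [-1.0, -3.9, 0.5, 0, 0, 0], [-1.0, -3.9, 1, 0, 0, 0], [0, 0, 0, 0, 0, 0]])

```text
clock: 3.13
position: [560.3, 5.2, 178.2]
ee_rot: [-0.615, 0.789, -0.0, 0.0]
contact_force: [0.6, 0.9, -0.3]
gripper_width: 0.0
grasp_force: 0.1
```

```bash
python3 -c "
from h import *
st()"
```

```text
t 3.23 pos [560.4   5.7 177.8] riser [ 48.1   7.5 177.8] tip [ 48.1   7.5 152.8] tooly.Y [-0.005  1.     0.   ] z [ 0.  0. -1.] F [ 1.1  0.1 -0.1] j [ 0.3   0.35 -0.26 -0.   -0.96 -0.55] w 0.1
```

Emit:
play_rows(series=[[-0.75, -2.9, 1, 0, 0, 0], [-0.75, -2.9, 1, 0, 0, 0], [-0.75, -2.9, 1, 0, 0, 0], [-0.75, -2.9, 1, 0, 0, 0], [-0.75, -2.9, 1, 0, 0, 0], [-0.75, -2.9, 1, 0, 0, 0], [-0.75, -2.9, 1, 0, 0, 0], [-0.5, -1.9, 0.5, 0, 0, 0], [0, 0, 0, 0, 0, 0]])

```text
clock: 3.98
position: [554.6, -16.9, 185.4]
ee_rot: [-0.615, 0.789, -0.0, -0.0]
contact_force: [0.3, -0.3, -0.9]
gripper_width: 0.1
grasp_force: 0.0
```

```bash
python3 -c "
from h import *
st()
cv2.imwrite('pics/s1.png',cv2.resize(K['side']['image'][120:320,170:380,::-1],None,fx=2.9,fy=2.9))"
```

```text
t 4.08 pos [554.7 -16.5 185.3] riser [ 25.2   7.5 185.3] tip [ 25.2   7.5 160.3] tooly.Y [-0.005  1.     0.   ] z [-0.  0. -1.] F [-0.3  0.6  0.5] j [ 0.26  0.33 -0.27  0.   -0.97 -0.51] w -0.0
```

View pics/s1.png

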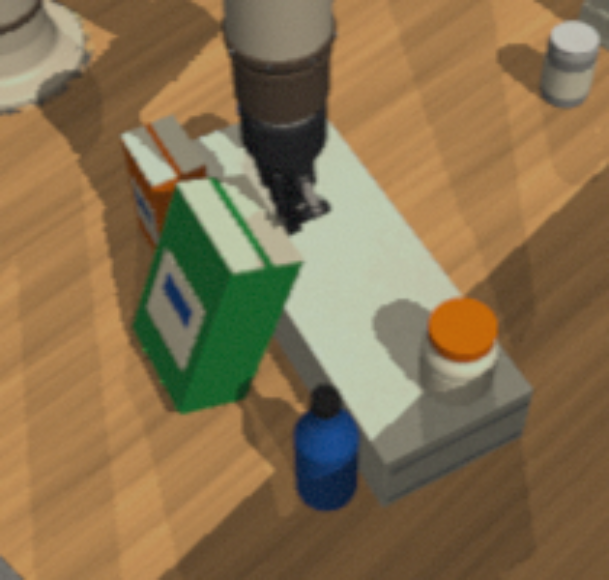

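The carton has left the finger (no force) and looks nearly upright: upper back-far corner at (300,262), base at (247,400) in the crop. I'll lift away and measure it.

Emit:
play_rows(series=[[3, 11.6, 0, 0, 0, 0], [3, 11.6, 0, 0, 0, 0], [1.5, 6, 30, 0, 0, 0], [0, 0, 35, 0, 0, 0], [0, 0, 35, 0, 0, 0], [0, 0, 35, 0, 0, 0], [0, 0, 25, 0, 0, 0]])

```text
clock: 4.67
position: [563.1, 14.0, 349.1]
ee_rot: [-0.615, 0.788, -0.001, 0.002]
contact_force: [0.9, 0.4, 0.1]
gripper_width: 0.2
grasp_force: 0.0
```

```bash
python3 -c "
from h import *
st()
a=cv2.resize(K['side']['image'][150:270,190:310,::-1],None,fx=3.3,fy=3.3,interpolation=2)
b=cv2.resize(K['top']['image'][150:270,250:370,::-1],None,fx=3.3,fy=3.3,interpolation=2)
cv2.imwrite('pics/s2.png',np.hstack([a,b]))"
```

```text
t 4.77 pos [564.5  14.1 351.1] riser [ 57.3   5.7 351.1] tip [ 57.4   5.4 326.1] tooly.Y [-0.007  1.    -0.011] z [ 0.   -0.01 -1.  ] F [-0.4  0.3 -0.1] j [ 0.31  0.22  0.01  0.   -1.35 -0.56] w 0.1
```

View pics/s2.png

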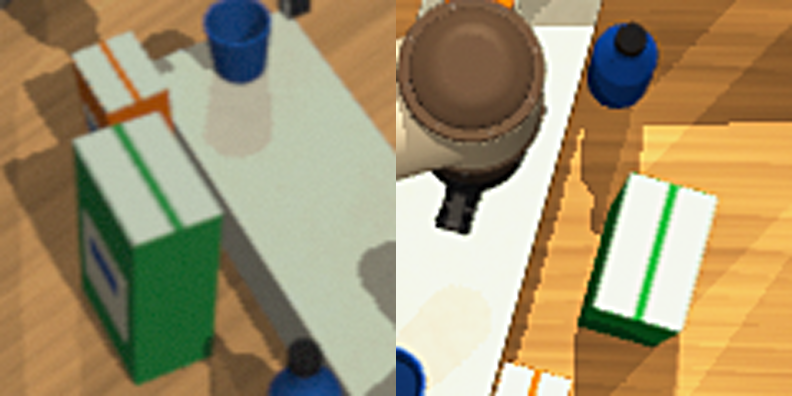

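The carton stands upright. In the side crop its top-face corners are (75,142), (135,245), (222,213) and (158,112). Next I'll triangulate.

```bash
python3 -c "
from h import *
OFF['side']=(3.3,190,150);OFF['top']=(3.3,250,150)
for n,a,b in(('bf',(222,213),(236,174)),('ff',(135,245),(320,196)),('fn',(75,142),(282,333)),('bn',(158,112),(200,314))):
    p,e=tri(a,b);print(n,fr(p),round(e,1))
print('base bn',fr(plane('top',(184,327),0)),'base ff',fr(plane('side',(137,383),0)),'base bf',fr(plane('side',(212,358),0)))"
```

```text
bf [-53.5 -51.3 208.1] 23.5
ff [-125.6  -50.5  214.6] 22.7
fn [-124.4   68.1  209.7] 23.3
bn [-53.4  69.5 203.9] 27.8
base bn [-63.5  69.5   0. ] base ff [-131.4  -41.5    0. ] base bf [-62.6 -51.    0. ]
```

Emit:
play_rows(series=[[-6.8, -26.3, 0, 0, 0, 0], [-6.8, -26.3, 0, 0, 0, 0], [-6.8, -26.3, 0, 0, 0, 0], [-6.8, -26.3, 0, 0, 0, 0], [-6.8, -26.3, 0, 0, 0, 0], [-6.8, -26.3, 0, 0, 0, 0], [-6.8, -26.3, 0, 0, 0, 0], [-6.8, -26.3, 0, 0, 0, 0], [-6.8, -26.3, 0, 0, 0, 0], [-6.8, -26.3, 0, 0, 0, 0], [0, 0, -20, 0.646, -0.166, 0], [0, 0, -20, 0.646, -0.166, 0], [0, 0, -20, 0.646, -0.166, 0], [0, 0, -20, 0.646, -0.166, 0], [0, 0, -20, 0.646, -0.166, 0], [0, 0, -20, 0.646, -0.166, 0], [0, 0, -20, 0.646, -0.166, 0], [0, 0, -20, 0.646, -0.166, 0], [0, 0, -20, 0.646, -0.166, 0], [0, 0, -20, 0.646, -0.166, 0]])

```text
clock: 6.53
position: [493.8, -249.3, 143.0]
ee_rot: [-0.577, 0.741, 0.211, 0.272]
contact_force: [0.3, 0.1, 0.0]
gripper_width: 0.1
grasp_force: 0.0
```

```bash
python3 -c "
from h import *
st()
a=cv2.resize(K['side']['image'][150:270,190:310,::-1],None,fx=3.3,fy=3.3,interpolation=2)
b=cv2.resize(K['top']['image'][150:270,250:370,::-1],None,fx=3.3,fy=3.3,interpolation=2)
cv2.imwrite('pics/s3.png',np.hstack([a,b]))"
```

```text
t 6.63 pos [ 491.5 -249.6  138.7] riser [-216.3   10.6  138.7] tip [-200.1   10.8  119.7] tooly.Y [-0.001  1.     0.01 ] z [ 0.65  0.01 -0.76] F [-1.   0.3 -0.2] j [-0.55  0.54  0.01 -0.68 -1.36  0.55] w 0.2
```

View pics/s3.png

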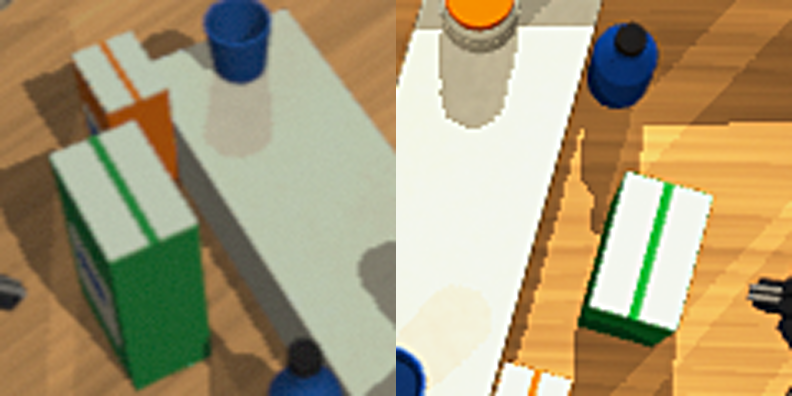

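It had still been rocking and has now settled. Top crop: far-back (231,172), near-back (196,313). Next is the settled pose.

```bash
python3 -c "
from h import *
OFF['side']=(3.3,190,150);OFF['top']=(3.3,250,150)
for n,a,b in(('bf',(197,225),(231,172)),('ff',(117,262),(316,196)),('fn',(50,157),(276,333)),('bn',(133,122),(196,313))):
    p,e=tri(a,b);print(n,fr(p),round(e,1))
print('base ff',fr(plane('side',(137,388),0)),'base bf',fr(plane('side',(210,355),0)))"
```

```text
bf [-61.  -49.3 198. ] 1.3
ff [-132.3  -49.8  198.1] 4.8
fn [-133.1   71.6  194.5] 2.1
bn [-61.8  72.9 195. ] 3.2
base ff [-133.5  -46.     0. ] base bf [-62.8 -47.4   0. ]
```

Emit:
play_rows(series=[[0, 0, -25, 0, 0, 0], [0, 0, -25, 0, 0, 0], [0, 0, -25, 0, 0, 0], [0, 0, -20, 0, 0, 0], [0, 0, 0, 0, 0, 0], [0, 0, 0, 0, 0, 0], [0, 0, 0, 0, 0, 0]])

```text
clock: 7.32
position: [495.5, -250.4, 52.6]
ee_rot: [-0.579, 0.74, 0.207, 0.271]
contact_force: [1.1, -0.4, -0.3]
gripper_width: -0.1
grasp_force: 0.0
```

```bash
python3 -c "
from h import *
st()"
```

```text
t 7.42 pos [ 495.4 -250.6   52.6] riser [-216.2    6.5   52.6] tip [-200.2    6.5   33.5] tooly.Y [-0.005  1.    -0.008] z [ 0.64 -0.   -0.77] F [ 0.  -0.1 -0.2] j [-0.55  0.65 -0.03 -0.71 -1.22  0.67] w -0.2
```

Emit:
play_rows(series=[[-2, 0.5, -11, 0, 0, 0], [-2, 0.5, -10, 0, 0, 0], [2.25, 8.7, 0, 0, 0, 0], [2.25, 8.7, 0, 0, 0, 0], [2.25, 8.7, 0, 0, 0, 0], [2.25, 8.7, 0, 0, 0, 0], [1.25, 4.8, 0, 0, 0, 0], [0.75, 2.9, 0, 0, 0, 0], [0.5, 1.9, 0, 0, 0, 0], [0.5, 1.9, 0, 0, 0, 0], [0.5, 1.9, 0, 0, 0, 0], [0.5, 1.9, 0, 0, 0, 0], [0.5, 1.9, 0, 0, 0, 0], [0.5, 1.9, 0, 0, 0, 0], [0.5, 1.9, 0, 0, 0, 0]])

```text
clock: 8.67
position: [504.8, -193.3, 29.3]
ee_rot: [-0.578, 0.741, 0.209, 0.271]
contact_force: [-0.2, 0.1, -0.9]
gripper_width: -0.3
grasp_force: 0.0
```

```bash
python3 -c "
from h import *
st()"
```

```text
t 8.77 pos [ 504.8 -193.2   29.3] riser [-158.4   11.8   29.3] tip [-142.3   11.8   10.2] tooly.Y [-0.005  1.    -0.003] z [ 0.64  0.   -0.77] F [ 0.5 -0.1  1. ] j [-0.47  0.66 -0.1  -0.77 -1.13  0.67] w 0.0
```

Emit:
play_rows(series=[[0.5, 1.9, 0, 0, 0, 0], [0.5, 1.9, 0, 0, 0, 0], [0.5, 1.9, 0, 0, 0, 0], [0.5, 1.9, 0, 0, 0, 0], [0.5, 1.9, 0, 0, 0, 0], [0.5, 1.9, 0, 0, 0, 0], [0.5, 1.9, 0, 0, 0, 0], [0.5, 1.9, 0, 0, 0, 0], [0.5, 1.9, 0, 0, 0, 0], [0.5, 1.9, 0, 0, 0, 0], [0.5, 1.9, 0, 0, 0, 0], [0.5, 1.9, 0, 0, 0, 0]])

```text
clock: 9.77
position: [510.8, -170.4, 29.3]
ee_rot: [-0.578, 0.741, 0.209, 0.271]
contact_force: [-0.4, -2.6, -0.4]
gripper_width: -0.1
grasp_force: 1.3
```

```bash
python3 -c "
from h import *
st()
a=cv2.resize(K['side']['image'][150:270,190:310,::-1],None,fx=3.3,fy=3.3,interpolation=2)
b=cv2.resize(K['top']['image'][150:270,250:370,::-1],None,fx=3.3,fy=3.3,interpolation=2)
cv2.imwrite('pics/s4.png',np.hstack([a,b]))"
```

```text
t 9.87 pos [ 510.8 -170.    29.3] riser [-134.3   11.7   29.3] tip [-118.2   11.8   10.2] tooly.Y [-0.005  1.    -0.003] z [ 0.64  0.   -0.77] F [-2.  -0.4 -0.2] j [-0.43  0.65 -0.12 -0.79 -1.11  0.66] w -0.0
```

View pics/s4.png

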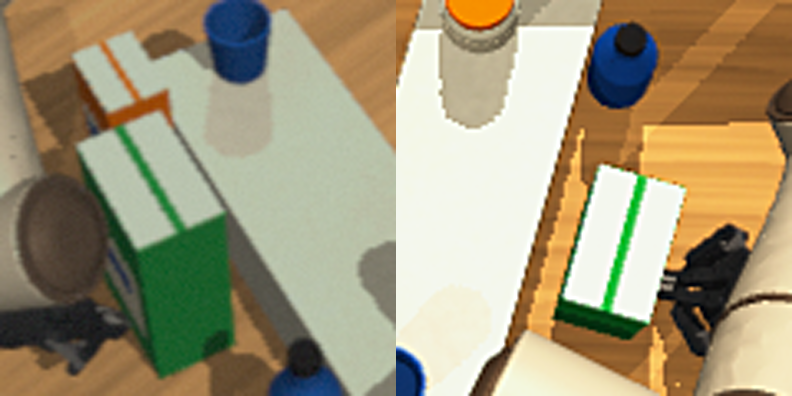

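The carton is sliding upright with the fingers low on its front, at about 2 N. In the top crop its near-back corner is at (567,302), so about 40 mm is left.

Emit:
play_rows(series=[[0.5, 1.9, 0, 0, 0, 0], [0.5, 1.9, 0, 0, 0, 0], [0.5, 1.9, 0, 0, 0, 0], [0.5, 1.9, 0, 0, 0, 0], [0.5, 1.9, 0, 0, 0, 0], [0.5, 1.9, 0, 0, 0, 0], [0.5, 1.9, 0, 0, 0, 0], [0.5, 1.9, 0, 0, 0, 0], [0.5, 1.9, 0, 0, 0, 0], [0.5, 1.9, 0, 0, 0, 0], [0.5, 1.9, 0, 0, 0, 0], [0.5, 1.9, 0, 0, 0, 0], [0.5, 1.9, 0, 0, 0, 0], [0.5, 1.9, 0, 0, 0, 0], [0.5, 1.9, 0, 0, 0, 0], [0.5, 1.9, 0, 0, 0, 0], [0, 0, 0, 0, 0, 0]])

```text
clock: 11.28
position: [518.8, -139.6, 29.3]
ee_rot: [-0.578, 0.741, 0.209, 0.271]
contact_force: [-0.0, -1.7, -1.6]
gripper_width: 0.4
grasp_force: 0.5
```

```bash
python3 -c "
from h import *
st()
a=cv2.resize(K['side']['image'][150:270,190:310,::-1],None,fx=3.3,fy=3.3,interpolation=2)
b=cv2.resize(K['top']['image'][150:270,250:370,::-1],None,fx=3.3,fy=3.3,interpolation=2)
cv2.imwrite('pics/s5.png',np.hstack([a,b]))"
```

```text
t 11.38 pos [ 518.8 -139.6   29.4] riser [-103.    11.6   29.4] tip [-86.9  11.6  10.2] tooly.Y [-0.005  1.    -0.003] z [ 0.64  0.   -0.77] F [ 0.5  0.4 -0.7] j [-0.38  0.64 -0.14 -0.81 -1.08  0.64] w -0.1
```

View pics/s5.png

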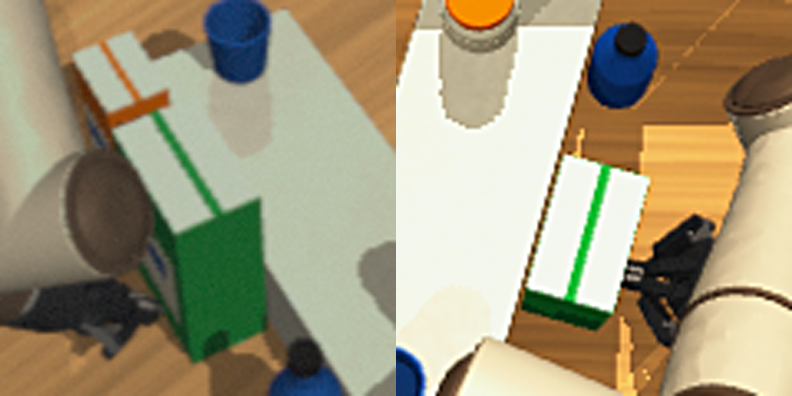

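Nearly home: a gap of roughly 10 mm shows beside the carton in the top crop at (527,290). I'll creep on in until the force rises.

Emit:
play_rows(series=[[0.25, 1, 0, 0, 0, 0], [0.25, 1, 0, 0, 0, 0], [0.25, 1, 0, 0, 0, 0], [0.25, 1, 0, 0, 0, 0], [0.25, 1, 0, 0, 0, 0], [0.25, 1, 0, 0, 0, 0], [0.25, 1, 0, 0, 0, 0], [0.25, 1, 0, 0, 0, 0]])

```text
clock: 12.05
position: [520.4, -134.4, 29.4]
ee_rot: [-0.579, 0.741, 0.207, 0.27]
contact_force: [-4.8, -12.3, 4.0]
gripper_width: 0.2
grasp_force: 6.5
```

Emit:
play_rows(series=[[0.25, 1, 0, 0, 0, 0], [0.25, 1, 0, 0, 0, 0]])

```text
clock: 12.22
position: [520.4, -134.3, 29.4]
ee_rot: [-0.579, 0.741, 0.206, 0.269]
contact_force: [-7.9, -16.9, 6.4]
gripper_width: 0.1
grasp_force: 9.4
```

Emit:
play_rows(series=[[0.25, 1, 0, 0, 0, 0], [0.25, 1, 0, 0, 0, 0]])

```text
clock: 12.38
position: [520.5, -134.2, 29.5]
ee_rot: [-0.58, 0.742, 0.205, 0.268]
contact_force: [-10.2, -22.4, 8.3]
gripper_width: -0.3
grasp_force: 12.3
```

The carton has stopped firmly against the step: the force rises with no more travel. I'll back away and check.

Emit:
play_rows(series=[[-0.5, -1.9, 0, 0, 0, 0], [-1, -3.9, 0, 0, 0, 0], [-1.5, -5.8, 0, 0, 0, 0], [-3, -11.6, 0, 0, 0, 0], [-5, -19.4, 0, 0, 0, 0], [-6, -23.2, 10, 0, 0, 0], [-6, -23.2, 20, 0, 0, 0], [-6, -23.2, 20, 0, 0, 0], [-6, -23.2, 20, 0, 0, 0], [-6, -23.2, 20, 0, 0, 0], [-6, -23.2, 20, 0, 0, 0], [-6, -23.2, 20, 0, 0, 0], [0, 0, 0, 0, 0, 0], [0, 0, 0, 0, 0, 0]])

```text
clock: 13.55
position: [468.8, -334.3, 160.1]
ee_rot: [-0.577, 0.741, 0.208, 0.272]
contact_force: [0.5, -0.3, -1.4]
gripper_width: 0.0
grasp_force: 0.0
```

```bash
python3 -c "
from h import *
st()
a=cv2.resize(K['side']['image'][150:270,190:310,::-1],None,fx=3.3,fy=3.3,interpolation=2)
b=cv2.resize(K['top']['image'][150:270,250:370,::-1],None,fx=3.3,fy=3.3,interpolation=2)
cv2.imwrite('pics/s6.png',np.hstack([a,b]))"
```

```text
t 13.65 pos [ 468.5 -332.2  158.4] riser [-302.    12.3  158.4] tip [-285.9   12.4  139.3] tooly.Y [-0.004  1.    -0.002] z [ 0.64  0.   -0.76] F [-0.1  0.5 -0.2] j [-0.67  0.57  0.12 -0.63 -1.48  0.6 ] w 0.3
```

View pics/s6.png

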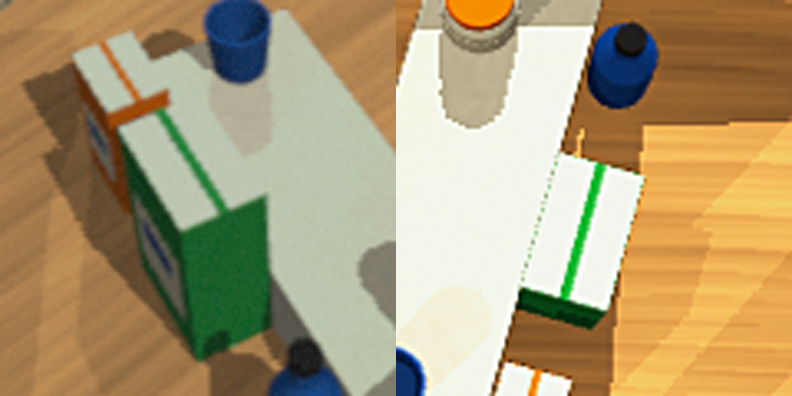

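The carton stands against the step with only a thin line between them (top crop, (560,152) to (520,290)). Bystanders are unmoved. One numeric check, then hand in.

```bash
python3 -c "
from h import *
OFF['side']=(3.3,190,150);OFF['top']=(3.3,250,150)
for n,p in(('bf',(163,153)),('ff',(247,177)),('fn',(207,312)),('bn',(127,291))): print(n,fr(plane('top',p,200)))
for n,p in(('ff',(182,231)),('bf',(267,196)),('fn',(120,128))): print(n,fr(plane('side',p,200)))
print('base',fr(plane('side',(201,360),0)))
print(job_done())"
```

```text
bf [ -0.8 -49.2 200. ]
ff [-74.4 -48.6 200. ]
fn [-71.8  70.6 200. ]
bn [ -3.   71.7 200. ]
ff [-74.8 -49.9 200. ]
bf [ -1.8 -52.1 200. ]
fn [-73.5  67.6 200. ]
base [-72.1 -48.1   0. ]
the job is handed in; nothing more can be done
None
```

The green carton is upright again with its back flush against the step (within about 3 mm by the cameras), the other items in the last views look unmoved, and the job was handed in at about 14 s.

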